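# Stow the spare head, then hold the telescopic scraper extended

## Robot

A 6-joint arm with a two-finger parallel gripper is mounted at the origin on the work surface. World frame = base frame: x ahead of the robot, y to its left, z up, the work surface at z = 0. Lengths are in m, angles in rad, forces in N, time in s.
With the tool pointing down it reaches from about 0.35 to 0.975 m from the base axis. Payload 7.1 kg.
Tool frame: the origin (TCP) lies midway between the tips of the shut fingers; the grasp point (between the pads) lies 19 mm behind it; z points along the fingers, y is the direction in which the jaws open and shut (so a half turn about z gives the same grasp; the last joint's range is limited). The gripper opens to 88 mm and grips with 3 to 60 N. Pads are 20 mm wide; open, the fingers measure 115 mm over their backs; the gripper's body (75 mm by 178 mm) begins 61 mm behind the grasp point.
Start: joints at [-1.291, 0.423, 1.63, -0, 1.089, -0.019], TCP at [0.184, -0.597, 0.223] pointing down, gripper open.
Joint ranges: [-3, 3], [-0.9, 2.11], [0.09, 2.58], [-1.31, 4.45], [0.11, 2.69], [-2.54, 2.54]. Speed limits (rad/s): [2.39, 2.39, 3.01, 3.14, 3.14, 3.14].

## Interface

Orientations are given as a rotation vector (axis times angle).
In Python, from station import ctrl gives the robot as it stands. The module is installed in compiled form; this text tells all that it offers.
- The arm moves only by the tool servo_tool, never from a script. Its argument "motion" is a list of rows, each an object of numbers: "x", "y", "z": the shift along the world's x, y, z in cm; "spin": the turn about the world's z in degrees; "fingers": the opening in per cent of the stroke, from 0 (shut) to 100 (fully open). A call has 1 to 12 rows; each row shifts and turns the commanded pose from where the row before left it; what a row does not reach is not made up. A row lasts 1/8 s, in which the tool goes at most 62.5 mm and 10.7 degrees, less where a joint would pass 70% of its speed; a pose out of reach is approached as far as the arm can. A call is refused whole if a number of a shift passes 6.25 or a number of a turn 10.7, either way. A call with a gripper value outside its range is refused whole. The fingers move at their own pace and stop on an object; "grip_force" is the grip in N (left out, the last holds). Time passes only in rows, so rows that do not move let the fingers close. It gives the time, the measured TCP pose, the force and the opening at its end, in the units of the state.
- ctrl.state(): the state, without advancing time (a new reading comes with each control period).
- ctrl.capture(name): name is "scene" or "top" or "wrist"; returns the picture (400x640x3 uint8, blue, green, red); there is no depth.
- ctrl.camera_model(name): a dict with "mtx" (3x3 intrinsics, pixels), "cam_to_world" (4x4, takes a point from camera to world coordinates). Camera axes: x right, y down, z forward; pixel columns grow to the right and rows downward; lengths in m; the calibration is good to about 2 mm. A picture is of the moment at which its call begins: read the wrist's pose just before it. camera_model takes no time and is no camera call; for the wrist camera it gives the pose at the moment of the call.
- ctrl.close_job(): hands the job in, once; it reports no verdict.
The state is a dict: "clock": time; "q": joint angles; "qd": joint speeds; "effort": joint torques, N m; "eef_pos": TCP position; "orientation": TCP orientation; "wrist_force": force on the tool from outside, world axes, zero at the start; "moment": the same for the moment, N m; "grip_width": finger opening in m.
Only numpy, scipy, OpenCV 4.12 (cv2) and the standard library are available. Lean on these libraries where they do the work, as an engineer would, in place of code of your own. Each camera call takes 0.05 s, during which the arm holds its last target.

## Task

Get the telescopic grill scraper ready: put the spare scraper head lying on the ledge into the rack's open drawer and slide the drawer fully shut. Then squeeze in the button on the side of the scraper's grip, pull the handle out past its first stop to the second stop (as far as it goes) and finish still holding it there with the gripper, because a spring draws it back. Leave the pepper grinder, the ramekin and the timer where they stand.

Things in the scene. Friction and masses are not known exactly. Their poses are not given: they have to be found in the camera images.
- rack: Fixed wooden skewer rack with one drawer, 240 (x) by 240 (y) by 80 mm high. Origin: centre of its underside. Its front faces its own -x, roughly to the robot; z up. On top: skewers on the -y half, 85 mm or more behind the front edge, up to 105 mm high; on the +y half (y = +70 mm) the docked scraper, tube axis 120 mm up along x, cradles from 20 mm behind the front edge, 137 mm high.
- rack_drawer0 (a joint): How far the drawer stands open (m): 0 = shut (hard stop), grows as it slides along the rack's own -x; starts at 0.13 to 0.155. About 1 N of friction; it stays where left. A push on its front or handle along the rack's +x shuts it.
- drawer_in (a point): Centre of the drawer's inner floor, 22 mm above the ledge; moves with the drawer, axes as the rack's. Inner space 195 (x) by 198 (y) mm, walls 36 mm high. Front panel: 15 mm thick, outer face at x = -118 mm from here, inner face of the front wall at -97 mm, top 66 mm above the ledge. At opening q the rack's front edge is at x = -118 mm + q from here; behind it the rack's top covers the drawer.
- rack_drawer0_handle (a point): Middle of the drawer's steel bar handle: bar 11 mm thick, 120 mm long along the rack's y, 35 mm in front of the drawer's front panel, 44 mm above the ledge. It sits on the centre line of the rack (own y = 0).
- head_grip (a point): Spare scraper head, loose, 60 to 130 g, lying flat: black plastic socket block 45 (own x) by 24 (y) by 24 mm high, and in front (+x) a steel blade 60 mm wide (y), 4 mm thick, at the bottom from x = +22 to +53 mm. This point is the block's centre, 12 mm above its underside: pinch it here across its y sides from above.
- handle (a joint): Extension of the scraper's telescopic handle (m): 0 = fully in (start), grows as pulled along the rack's own -x. First stop about 0.055; second stop 0.110 = hard end. With the button out a catch holds it within a few mm (again at the first stop); with the button in it slides past both. A spring draws it back with 2 N (in) to 4 N (out); friction 1 N.
- handle_grip (a point): Centre of the black grip at the handle's front end: block 40 (rack x) by 30 (y) by 30 mm high, 120 mm above the ledge, 25 mm clear of the rack's front edge when in; moves with the handle, axes as the rack's. Below it is free air. Front end (-x): flange 7 mm thick, 40 wide, 38 high. Pinched from above across its y sides, one finger pushes the button flush.
- button (a joint): How far the grip's button is pushed in (m): 0 = out, 0.006 = flush with the grip's side, 0.007 = end; the catch lets go from about 0.004. Spring 2 N at rest to 5 N flush; it comes out when let go.
- button_face (a point): Outer face of the button: a 14 by 14 mm grey plastic block standing 6 mm proud of the grip's own +y side (left as seen from the robot), at the middle of the grip; 21 mm from handle_grip along +y. It is pushed in along the rack's own -y, so with it the grip is 36 mm wide.
- grinder: Bystander: stainless pepper grinder, upright, 54 mm across, 150 mm high; origin at the centre of its base.
- ramekin: Bystander: white ceramic ramekin, 80 mm across, 45 mm high; origin at the centre of its base.
- timer: Bystander: blue plastic push-button timer, 70 by 70 by 24 mm (30 mm over its button), lying flat; origin at the centre of its underside.
Things that resemble listed ones, but are neither listed nor needed, are in the scene too. Of the things that look like the part that bears head_grip, take the one that is nearest to the robot's base at the start.

How it is judged:
By the outcome, as a careful person would: the job done as asked, in the order asked, and still so for the second after the job is handed in, while the arm keeps its last pose, push and grip.
It also fails if it takes over 67 s, if anything falls off the work surface, if the arm or the gripper's body presses on something with over 40 N, if the wrist force passes 120 N, or if a joint passes its speed limit or range.

## Working session

There is one attempt and no reset: what is moved stays moved. The work goes in short steps, Python scripts to look and compute and a tool call to move; the robot and the scene stay as the last step left them, time stands still between calls to the robot, and variables do not carry over. Pictures are saved under pics/ and viewed, and the job is handed in when it is done.

Besides the shell and the picture viewer there is one more tool, called after ">>>" as name(argument=value, ...), one argument or row to a line, values as JSON. servo_tool: Moves the arm, as the interface text tells. Its arguments: {"type":"object","properties":{"motion":{"type":"array"},"grip_force":{"type":"number"}},"required":["motion"]}

```bash
mkdir -p pics; ls
cat > h.py <<'E'
import numpy as np, cv2
from station import ctrl
def cast(cam,u,v,z):
    m=cam; K=np.array(m["mtx"]); T=np.array(m["cam_to_world"])
    d=T[:3,:3]@np.linalg.inv(K)@np.array([u,v,1.0]); o=T[:3,3]
    return o+d*(z-o[2])/d[2]
def proj(cam,p):
    K=np.array(cam["mtx"]); T=np.linalg.inv(np.array(cam["cam_to_world"]))
    c=T[:3,:3]@np.array(p)+T[:3,3]; q=K@c; return q[:2]/q[2]
E
python3 - <<'E'
from h import *
print(ctrl.state())
for n in("scene","top"):
    im=ctrl.capture(n); cv2.imwrite(f"pics/{n}0.png",im); m=ctrl.camera_model(n); print(n,np.round(m["mtx"],1).tolist(),np.round(m["cam_to_world"],3).tolist())
E
```

```text
pics
{'clock': 0.0, 'q': array([-1.29101230e+00,  4.23839195e-01,  1.63070142e+00,  3.78878815e-05,
        1.08860157e+00, -1.90115702e-02]), 'qd': array([-0.00109555,  0.00114116, -0.00098337,  0.00055058,  0.00125267,
        0.0007209 ]), 'effort': array([-7.81182134e-04, -5.44610167e+01, -2.73664784e+01,  6.44418737e-02,
        2.28663313e-02, -8.43858470e-05]), 'eef_pos': array([ 0.18385197, -0.59675412,  0.22189825]), 'orientation': array([-3.10507863e+00, -4.67346382e-01,  2.64071481e-04]), 'wrist_force': array([-0.3226918 ,  0.30731762, -0.32759635]), 'moment': array([ 0.00644845, -0.01141833, -0.02306887]), 'grip_width': 0.08775750956297554}
scene [[487.9, 0.0, 317.2], [0.0, 487.9, 198.1], [0.0, 0.0, 1.0]] [[0.796, 0.486, -0.361, 1.145], [0.605, -0.654, 0.454, -0.785], [-0.015, -0.58, -0.815, 1.358], [0.0, 0.0, 0.0, 1.0]]
top [[411.0, 0.0, 316.1], [0.0, 411.0, 203.0], [0.0, 0.0, 1.0]] [[-0.015, -0.996, 0.09, 0.467], [-1.0, 0.016, 0.008, -0.071], [-0.009, -0.09, -0.996, 1.486], [0.0, 0.0, 0.0, 1.0]]
```

View pics/scene0.png

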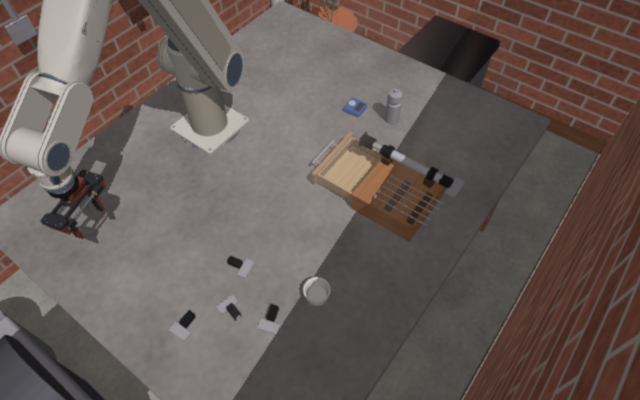

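View pics/top0.png

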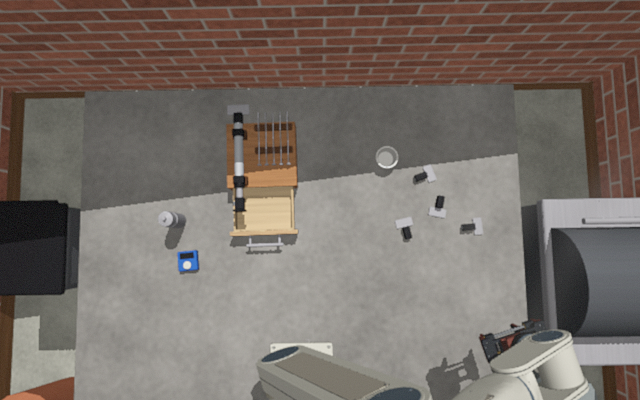

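Overview: four head-like parts in the top view, with blocks near (420,177), (440,202), (467,227) and (406,232). The rack is at about (262,155), drawer open toward the robot, handle bar at (264,244), scraper grip at (239,200). Next I'll measure.

Run:
```python
from h import *
im=cv2.imread("pics/top0.png"); m=ctrl.camera_model("top")
roi=(370,150,500,250)
x0,y0,x1,y1=roi
hsv=cv2.cvtColor(im,cv2.COLOR_BGR2HSV)
g=im.max(2)
for name,mask,z in (("black",(g<48).astype(np.uint8),0.024),("steel",(g>150).astype(np.uint8),0.004)):
    mm=np.zeros_like(mask); mm[y0:y1,x0:x1]=mask[y0:y1,x0:x1]
    n,l,s,c=cv2.connectedComponentsWithStats(mm)
    for i in range(1,n):
        if s[i,4]>25:
            p=cast(m,*c[i],z); r=cv2.minAreaRect(np.argwhere(l==i)[:,::-1].astype(np.float32))
            print(name,np.round(c[i],1),s[i,4],np.round(p,3),"dist",round(np.hypot(p[0],p[1]),3),np.round(r[1],1),round(r[2],1))
a=cv2.resize(im[150:250,370:500],None,fx=6,fy=6,interpolation=cv2.INTER_CUBIC); cv2.imwrite("pics/heads.png",a)
b=cv2.resize(im[90:260,210:320],None,fx=3.5,fy=3.5,interpolation=cv2.INTER_CUBIC); cv2.imwrite("pics/rack.png",b)
```

```text
black [437.7 202.7] 27 [ 0.594 -0.493  0.024] dist 0.771 [11.  5.] 90.0
steel [385.6 160.2] 227 [ 0.754 -0.315  0.004] dist 0.817 [18.1 15.7] 41.2
steel [436.7 206.5] 10069 [ 0.582 -0.494  0.004] dist 0.763 [ 92. 129.] 90.0
```

View pics/heads.png

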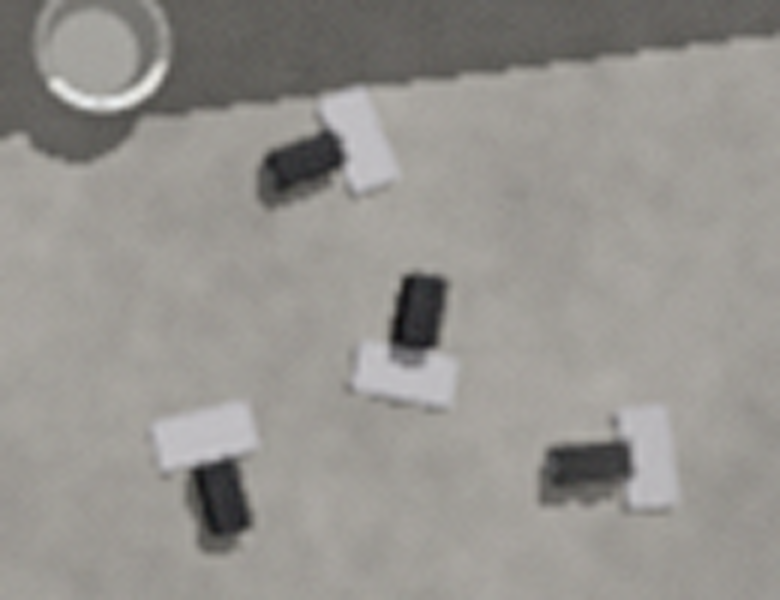

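View pics/rack.png

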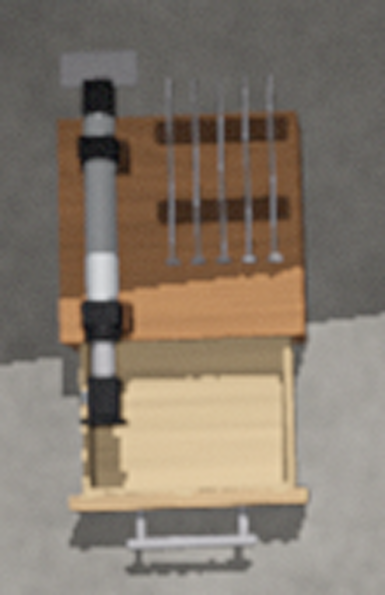

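Run:
```python
from h import *
im=cv2.imread("pics/top0.png"); m=ctrl.camera_model("top")
big=cv2.resize(im[150:250,370:500],None,fx=6,fy=6,interpolation=cv2.INTER_CUBIC)
g=big.max(2)
# block: crop px -> image px (c+.5)/6-.5+off
def toim(p): return ((p[0]+.5)/6-.5+370,(p[1]+.5)/6-.5+150)
for name,mask,z in (("black",(g<62),0.024),("steel",(big.min(2)>185),0.004)):
    n,l,s,c=cv2.connectedComponentsWithStats(mask.astype(np.uint8))
    for i in range(1,n):
        if 900<s[i,4]<9000:
            r=cv2.minAreaRect(np.argwhere(l==i)[:,::-1].astype(np.float32))
            p=cast(m,*toim(r[0]),z); bx=cv2.boxPoints(r); w=np.array([cast(m,*toim(b),z)[:2] for b in bx])
            e=[w[1]-w[0],w[2]-w[1]]; 
            print(name,np.round(toim(r[0]),1),np.round(p[:2],4),"dist",round(np.hypot(p[0],p[1]),3),[ (round(np.linalg.norm(k)*1000,1),round(np.degrees(np.arctan2(k[1],k[0])),1)) for k in e])
b=im
def rp(c,z): # rack crop pixel
    return cast(m,(c[0]+.5)/3.5-.5+210,(c[1]+.5)/3.5-.5+90,z)
for n,c,z in (("rackFL",(61,339),.08),("rackFR",(305,335),.08),("rackBL",(57,118),.08),("rackBR",(298,113),.08),("panFL",(70,508),.066),("panFR",(308,500),.066),("hL",(130,545),.05),("hR",(255,541),.05),("gripL",(88,424),.135),("gripR",(126,423),.135)):
    print(n,np.round(rp(c,z)[:2],4))
```

```text
black [420.2 176.6] [ 0.6885 -0.4337] dist 0.814 [(np.float64(43.4), np.float64(-69.0)), (np.float64(22.6), np.float64(-160.5))]
black [439.1 201.7] [ 0.5973 -0.4978] dist 0.777 [(np.float64(42.2), np.float64(-12.0)), (np.float64(25.3), np.float64(-100.8))]
black [467.8 227.1] [ 0.5054 -0.5951] dist 0.781 [(np.float64(42.9), np.float64(-85.9)), (np.float64(18.6), np.float64(-177.8))]
black [406.2 232.7] [ 0.4887 -0.377 ] dist 0.617 [(np.float64(24.6), np.float64(-75.4)), (np.float64(40.7), np.float64(-166.4))]
steel [387.7 164.5] [ 0.738  -0.3224] dist 0.805 [(np.float64(69.1), np.float64(-83.1)), (np.float64(22.7), np.float64(-174.2))]
steel [429.2 172.5] [ 0.706  -0.4721] dist 0.849 [(np.float64(25.7), np.float64(-69.4)), (np.float64(55.8), np.float64(-160.9))]
steel [437.2 211.6] [ 0.5632 -0.495 ] dist 0.75 [(np.float64(25.4), np.float64(-12.9)), (np.float64(54.4), np.float64(-101.7))]
steel [403.7 222.2] [ 0.527  -0.3733] dist 0.646 [(np.float64(55.8), np.float64(-76.7)), (np.float64(26.3), np.float64(-167.8))]
rackFL [0.6563 0.247 ]
rackFR [0.6564 0.006 ]
rackBL [0.8794 0.252 ]
rackBR [0.8803 0.0106]
panFL [0.49   0.2404]
panFR [0.4944 0.0055]
hL [0.4527 0.184 ]
hR [0.4548 0.0595]
gripL [0.5677 0.2086]
gripR [0.5681 0.1727]
```

Four candidates in the top view, by block: A (420,177) at 0.81 m from the base, B (439,202) at 0.78 m, C (468,227) at 0.78 m, D (406,233) at 0.62 m. All four fit the shape. D is clearly nearest to the base, and the enlarged crop shows its blade pointing +x at a yaw of about 13°. I'm moving above D.

>>> servo_tool(
  motion=[
    {"x": 3,"y": 2.1,"spin": -3.8,"fingers": 100},
    {"x": 5,"y": 3.5},
    {"x": 5,"y": 3.5},
    {"x": 5,"y": 3.5},
    {"x": 5,"y": 3.5},
    {"x": 4.6,"y": 3.6},
    {"x": 3,"y": 2},
    {},
    {},
  ],
)

```text
invalid input at $.motion[0]: expected keys x, y, z, spin, fingers
```

Run:
```python
from h import *
m=ctrl.camera_model("wrist"); s=ctrl.state(); im=ctrl.capture("wrist"); cv2.imwrite("pics/w1.png",im)
print(s["clock"],s["eef_pos"],s["orientation"]); T=np.array(m["cam_to_world"]); print(np.round(T,3).tolist())
print(proj(m,[.49,-.38,.024]))
```

```text
0.1 [ 0.18388415 -0.59683453  0.22200578] [-3.10528485e+00 -4.67419417e-01  2.75472140e-04]
[[0.294, -0.927, -0.231, 0.247], [-0.956, -0.286, -0.07, -0.578], [-0.001, 0.242, -0.97, 0.385], [0.0, 0.0, 0.0, 1.0]]
[ 198.27680987 -168.70910128]
```

View pics/w1.png

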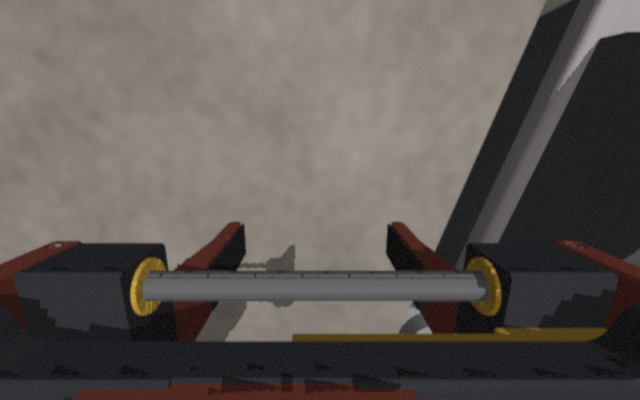

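The call was refused because every row needs all five keys, so the arm hasn't moved. The wrist view shows only the fingers and bare ledge.

>>> servo_tool(
  motion=[
    {"x": 3,"y": 2.1,"z": 0,"spin": -3.8,"fingers": 100},
    {"x": 5,"y": 3.5,"z": 0,"spin": 0,"fingers": 100},
    {"x": 5,"y": 3.5,"z": 0,"spin": 0,"fingers": 100},
    {"x": 5,"y": 3.5,"z": 0,"spin": 0,"fingers": 100},
    {"x": 5,"y": 3.5,"z": 0,"spin": 0,"fingers": 100},
    {"x": 4.6,"y": 3.6,"z": 0,"spin": 0,"fingers": 100},
    {"x": 3,"y": 2,"z": 0,"spin": 0,"fingers": 100},
    {"x": 0,"y": 0,"z": 0,"spin": 0,"fingers": 100},
    {"x": 0,"y": 0,"z": 0,"spin": 0,"fingers": 100},
  ],
)

```text
clock: 1.27
eef_pos: [0.4894, -0.3804, 0.2223]
orientation: [-3.12, -0.365, 0.001]
wrist_force: [0.4, 0.0, -1.0]
grip_width: 0.0876
```

Run:
```python
from h import *
m=ctrl.camera_model("wrist"); s=ctrl.state(); im=ctrl.capture("wrist"); cv2.imwrite("pics/w2.png",im)
print(s["clock"],s["eef_pos"],s["orientation"])
print(proj(m,[.49,-.38,.024]))
```

```text
1.275 [ 0.48936916 -0.38039042  0.22232946] [-3.11997279e+00 -3.64732064e-01  1.33206325e-03]
[314.72059406 180.36082312]
```

View pics/w2.png

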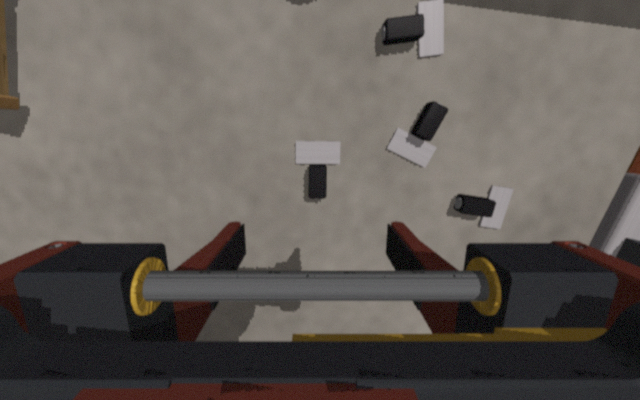

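The wrist view shows D's block at (317,181) against a predicted (315,180), with its blade at (317,152) square to the jaws. So it's aligned. Descending and pinching.

>>> servo_tool(
  motion=[
    {"x": 0,"y": 0,"z": -3,"spin": 0,"fingers": 100},
    {"x": 0,"y": 0,"z": -5,"spin": 0,"fingers": 100},
    {"x": 0,"y": 0,"z": -5,"spin": 0,"fingers": 100},
    {"x": 0,"y": 0,"z": -4.5,"spin": 0,"fingers": 100},
    {"x": 0,"y": 0,"z": -2.5,"spin": 0,"fingers": 100},
    {"x": 0,"y": 0,"z": -1.6,"spin": 0,"fingers": 100},
    {"x": 0,"y": 0,"z": 0,"spin": 0,"fingers": 100},
    {"x": 0,"y": 0,"z": 0,"spin": 0,"fingers": 10},
    {"x": 0,"y": 0,"z": 0,"spin": 0,"fingers": 10},
    {"x": 0,"y": 0,"z": 0,"spin": 0,"fingers": 10},
    {"x": 0,"y": 0,"z": 0,"spin": 0,"fingers": 10},
    {"x": 0,"y": 0,"z": 0,"spin": 0,"fingers": 10},
  ],
  grip_force=25,
)

```text
clock: 2.82
eef_pos: [0.4901, -0.3803, 0.0068]
orientation: [3.12, 0.365, 0.0]
wrist_force: [-0.4, 0.6, 0.4]
grip_width: 0.0412
```

>>> servo_tool(
  motion=[
    {"x": 0,"y": 0,"z": 0,"spin": 0,"fingers": 10},
    {"x": 0,"y": 0,"z": 0,"spin": 0,"fingers": 10},
    {"x": 0,"y": 0,"z": 0,"spin": 0,"fingers": 10},
    {"x": 0,"y": 0,"z": 0,"spin": 0,"fingers": 10},
  ],
)

```text
clock: 3.32
eef_pos: [0.49, -0.3803, 0.0066]
orientation: [3.12, 0.364, 0.0]
wrist_force: [-0.1, 0.4, -1.3]
grip_width: 0.0238
```

Gripped at 24 mm. Lifting, then carrying it toward the drawer.

>>> servo_tool(
  motion=[
    {"x": 0,"y": 0,"z": 2,"spin": 0,"fingers": 10},
    {"x": 0,"y": 0,"z": 5,"spin": 0,"fingers": 10},
    {"x": 0,"y": 1,"z": 5,"spin": 0,"fingers": 10},
    {"x": 0.5,"y": 3,"z": 4,"spin": -2,"fingers": 10},
    {"x": 1,"y": 5,"z": 2,"spin": -2,"fingers": 10},
    {"x": 1,"y": 6,"z": 0,"spin": -2,"fingers": 10},
    {"x": 1,"y": 6,"z": 0,"spin": -2,"fingers": 10},
    {"x": 1,"y": 6,"z": 0,"spin": -2,"fingers": 10},
    {"x": 1,"y": 6,"z": 0,"spin": -1.5,"fingers": 10},
    {"x": 0.5,"y": 5,"z": 0,"spin": -0.8,"fingers": 10},
    {"x": 0.5,"y": 3,"z": 0,"spin": 0,"fingers": 10},
    {"x": 0,"y": 1.5,"z": 0,"spin": 0,"fingers": 10},
  ],
)

```text
clock: 4.82
eef_pos: [0.5552, 0.0462, 0.1878]
orientation: [-3.141, -0.031, -0.002]
wrist_force: [0.3, -0.8, -0.8]
grip_width: 0.0244
```

>>> servo_tool(
  motion=[
    {"x": 0.5,"y": 2.5,"z": 0,"spin": 0,"fingers": 10},
    {"x": 0,"y": 0,"z": 0,"spin": 0,"fingers": 10},
    {"x": 0,"y": 0,"z": 0,"spin": 0,"fingers": 10},
  ],
)

```text
clock: 5.2
eef_pos: [0.5597, 0.0688, 0.1869]
orientation: [3.141, 0.027, -0.0]
wrist_force: [0.2, -0.0, -0.6]
grip_width: 0.0239
```

Run:
```python
from h import *
m=ctrl.camera_model("wrist"); s=ctrl.state(); im=ctrl.capture("wrist"); cv2.imwrite("pics/w3.png",im)
print(s["clock"],s["eef_pos"],s["orientation"],s["grip_width"],s["q"])
for n,p in (("panR",(.4944,.0055,.066)),("gripflangeL",(.567,.215,.139)),("flangeR",(.567,.175,.139)),("rackfront",(.656,.07,.08))): print(n,proj(m,p))
```

```text
5.2 [0.55972907 0.06882766 0.18693464] [ 3.14113998e+00  2.73789501e-02 -1.66075587e-04] 0.02387498328807897 [ 1.01425816e-01  3.79303510e-01  1.79469350e+00 -3.91127174e-04
  9.67731823e-01  1.65501195e+00]
panR [371.09682723 253.03602888]
gripflangeL [127.67999732 203.27255185]
flangeR [178.96898471 204.10719991]
rackfront [315.08622023  95.06051899]
```

View pics/w3.png

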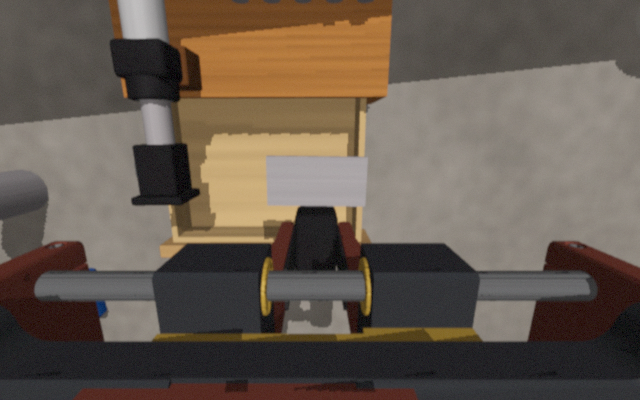

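The head is held square in the jaws, with its blade at (316,180). The drawer interior is below, and the scraper grip at (163,172) is clear to the left. Its side faces match a grip y of about 0.191. Lowering into the drawer.

>>> servo_tool(
  motion=[
    {"x": 0,"y": 0,"z": -3,"spin": 0,"fingers": 10},
    {"x": 0,"y": 0,"z": -4,"spin": 0,"fingers": 10},
    {"x": 0,"y": 0,"z": -4,"spin": 0,"fingers": 10},
    {"x": 0,"y": 0,"z": -2.5,"spin": 0,"fingers": 10},
    {"x": 0,"y": 0,"z": -1.5,"spin": 0,"fingers": 10},
    {"x": 0,"y": 0,"z": -0.6,"spin": 0,"fingers": 10},
    {"x": 0,"y": 0,"z": 0,"spin": 0,"fingers": 10},
    {"x": 0,"y": 0,"z": 0,"spin": 0,"fingers": 10},
  ],
)

```text
clock: 6.25
eef_pos: [0.5607, 0.0697, 0.0316]
orientation: [-3.141, -0.028, -0.003]
wrist_force: [-0.4, 0.4, -0.6]
grip_width: 0.0241
```

>>> servo_tool(
  motion=[
    {"x": 0,"y": 0,"z": -0.2,"spin": 0,"fingers": 10},
    {"x": 0,"y": 0,"z": 0,"spin": 0,"fingers": 48},
    {"x": 0,"y": 0,"z": 0,"spin": 0,"fingers": 48},
    {"x": 0,"y": 0,"z": 0,"spin": 0,"fingers": 48},
    {"x": 0,"y": 0,"z": 1,"spin": 0,"fingers": 48},
    {"x": 0,"y": 0,"z": 3,"spin": 0,"fingers": 48},
    {"x": 0,"y": 0,"z": 5,"spin": 0,"fingers": 48},
    {"x": 0,"y": 0,"z": 4,"spin": 0,"fingers": 48},
    {"x": -2,"y": 0,"z": 2,"spin": 0,"fingers": 0},
    {"x": -5,"y": 0,"z": 0,"spin": 0,"fingers": 0},
    {"x": -5,"y": 0,"z": 0,"spin": 0,"fingers": 0},
    {"x": -2,"y": 0,"z": 0,"spin": 0,"fingers": 0},
  ],
)

```text
clock: 7.75
eef_pos: [0.4171, 0.0695, 0.1791]
orientation: [3.141, 0.028, -0.002]
wrist_force: [-0.2, -0.0, -0.6]
grip_width: 0.0055
```

Run:
```python
from h import *
m=ctrl.camera_model("wrist"); s=ctrl.state(); im=ctrl.capture("wrist"); cv2.imwrite("pics/w4.png",im)
print(s["clock"],s["eef_pos"],s["grip_width"])
for n,p in (("handle mid",(.457,.122,.049)),("h r",(.457,.062,.049)),("grip",(.594,.191,.135)),("flange front",(.567,.191,.139))): print(n,proj(m,p))
```

```text
7.75 [0.41705007 0.06954886 0.17907535] 0.005533417019355641
handle mid [265.01233813 154.06781281]
h r [322.61795378 155.09404881]
grip [123.79170835 -58.69108359]
flange front [125.94340298 -11.71175137]
```

View pics/w4.png

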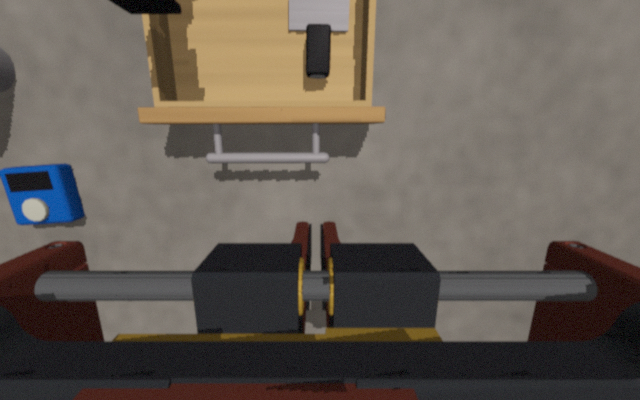

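The head lies flat inside the drawer, block at (318,50) and blade at (319,13), and the handle bar spans (207..328,157). Next I push the bar shut off-centre at y≈0.073, which keeps the gripper body clear of the scraper grip.

>>> servo_tool(
  motion=[
    {"x": 0,"y": 0.4,"z": -3,"spin": 0,"fingers": 0},
    {"x": 0,"y": 0,"z": -5,"spin": 0,"fingers": 0},
    {"x": 0,"y": 0,"z": -4.5,"spin": 0,"fingers": 0},
    {"x": 0,"y": 0,"z": -2.2,"spin": 0,"fingers": 0},
    {"x": 0.8,"y": 0,"z": 0,"spin": 0,"fingers": 0},
    {"x": 1,"y": 0,"z": 0,"spin": 0,"fingers": 0},
    {"x": 1.5,"y": 0,"z": 0,"spin": 0,"fingers": 0},
    {"x": 2,"y": 0,"z": 0,"spin": 0,"fingers": 0},
    {"x": 2,"y": 0,"z": 0,"spin": 0,"fingers": 0},
    {"x": 2,"y": 0,"z": 0,"spin": 0,"fingers": 0},
    {"x": 2,"y": 0,"z": 0,"spin": 0,"fingers": 0},
    {"x": 2,"y": 0,"z": 0,"spin": 0,"fingers": 0},
  ],
)

```text
clock: 9.3
eef_pos: [0.555, 0.0739, 0.0329]
orientation: [-3.141, -0.028, -0.003]
wrist_force: [-0.7, 1.7, 0.6]
grip_width: 0.0005
```

>>> servo_tool(
  motion=[
    {"x": 1,"y": 0,"z": 0,"spin": 0,"fingers": 0},
    {"x": 0.8,"y": 0,"z": 0,"spin": 0,"fingers": 0},
    {"x": 0.5,"y": 0,"z": 0,"spin": 0,"fingers": 0},
    {"x": 0.3,"y": 0,"z": 0,"spin": 0,"fingers": 0},
    {"x": 0,"y": 0,"z": 0,"spin": 0,"fingers": 0},
  ],
)

```text
clock: 9.93
eef_pos: [0.5791, 0.0737, 0.0317]
orientation: [-3.141, -0.028, -0.001]
wrist_force: [-0.7, 0.4, -0.5]
grip_width: 0.0006
```

>>> servo_tool(
  motion=[
    {"x": 0.3,"y": 0,"z": 0,"spin": 0,"fingers": 0},
    {"x": 0.3,"y": 0,"z": 0,"spin": 0,"fingers": 0},
    {"x": 0.2,"y": 0,"z": 0,"spin": 0,"fingers": 0},
    {"x": 0,"y": 0,"z": 0,"spin": 0,"fingers": 0},
  ],
)

```text
clock: 10.42
eef_pos: [0.5874, 0.0737, 0.0317]
orientation: [3.141, 0.028, 0.001]
wrist_force: [-0.0, -0.3, 0.1]
grip_width: 0.0005
```

>>> servo_tool(
  motion=[
    {"x": 0.2,"y": 0,"z": 0,"spin": 0,"fingers": 0},
    {"x": 0.2,"y": 0,"z": 0,"spin": 0,"fingers": 0},
    {"x": 0,"y": 0,"z": 0,"spin": 0,"fingers": 0},
  ],
)

```text
clock: 10.8
eef_pos: [0.5883, 0.0736, 0.0313]
orientation: [3.141, 0.028, -0.009]
wrist_force: [-8.3, 0.1, 6.8]
grip_width: 0.0005
```

Run:
```python
from h import *
im=ctrl.capture("top"); cv2.imwrite("pics/t2.png",cv2.resize(im[90:290,200:360],None,fx=3.5,fy=3,interpolation=cv2.INTER_CUBIC))
im=ctrl.capture("scene"); cv2.imwrite("pics/s2.png",cv2.resize(im[60:260,270:480],None,fx=3.5,fy=3,interpolation=cv2.INTER_CUBIC))
```

```text
(no output)
```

View pics/s2.png

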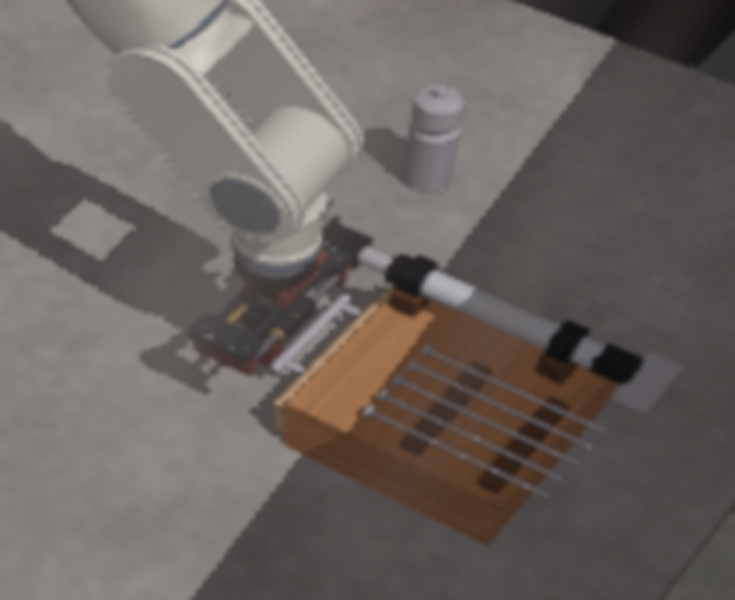

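View pics/t2.png

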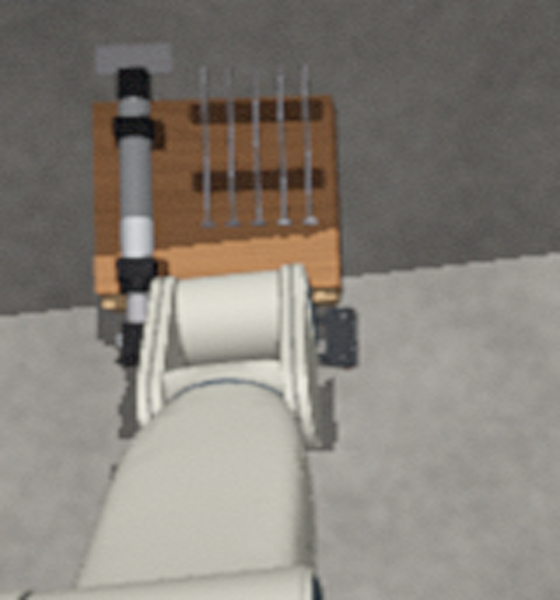

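The panel is flush against the rack and the force rose to 8 N where the hard stop was predicted (x = 0.588), so the drawer is shut. Retreating and rising to look at the grip.

>>> servo_tool(
  motion=[
    {"x": -1,"y": 0,"z": 0,"spin": 0,"fingers": 0},
    {"x": -3,"y": 0,"z": 0,"spin": 0,"fingers": 0},
    {"x": -5,"y": 0,"z": 0,"spin": 0,"fingers": 0},
    {"x": -3,"y": 0,"z": 2,"spin": 0,"fingers": 0},
    {"x": 0,"y": 1,"z": 5,"spin": 0,"fingers": 100},
    {"x": 0,"y": 2,"z": 5,"spin": 0,"fingers": 100},
    {"x": 0,"y": 3,"z": 5,"spin": 0,"fingers": 100},
    {"x": 0,"y": 3,"z": 4,"spin": 0,"fingers": 100},
    {"x": 0,"y": 2,"z": 1,"spin": 0,"fingers": 100},
    {"x": 0,"y": 0.7,"z": 0,"spin": 0,"fingers": 100},
    {"x": 0,"y": 0,"z": 0,"spin": 0,"fingers": 100},
  ],
)

```text
clock: 12.28
eef_pos: [0.4705, 0.1905, 0.2508]
orientation: [3.141, 0.029, -0.002]
wrist_force: [-1.4, -0.5, -0.0]
grip_width: 0.0672
```

Run:
```python
from h import *
m=ctrl.camera_model("wrist"); s=ctrl.state(); im=ctrl.capture("wrist"); cv2.imwrite("pics/w5.png",im)
print(s["clock"],s["eef_pos"],s["grip_width"])
for n,p in (("grip TL back",(.614,.206,.135)),("grip TR back",(.614,.176,.135)),("flange fL",(.567,.211,.139)),("flange fR",(.567,.171,.139)),("button",(.594,.212,.12)),("drawer panel top front",(.639,.127,.066))): print(n,proj(m,p))
T=np.array(m["cam_to_world"]);print(T[:3,3])
```

```text
12.275 [0.47045904 0.19047808 0.25082139] 0.06722588447747341
grip TL back [300.23018365  40.25003082]
grip TR back [333.46834152  40.92995177]
flange fL [294.37683429  94.87058097]
flange fR [337.4092663   95.70417191]
button [294.75556148  67.73811437]
drawer panel top front [373.92435618  36.13314466]
[0.53612629 0.19117038 0.41334682]
```

View pics/w5.png

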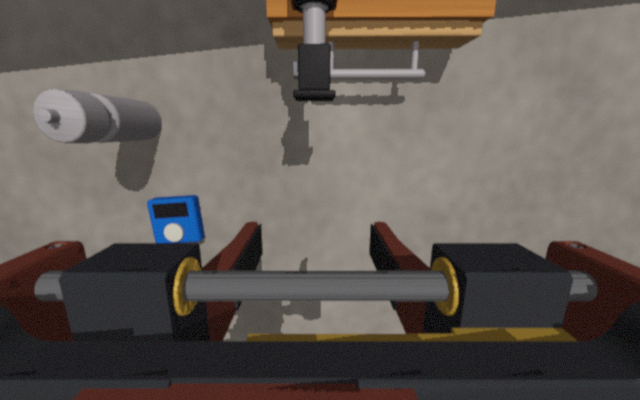

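The wrist view shows the grip at cols 299–331, rows 43–92, its flange at (314,95), the drawer panel flush with the rack, and the timer and grinder untouched. Refined grip centre is about (0.592, 0.1925). Moving over it and descending.

>>> servo_tool(
  motion=[
    {"x": 2,"y": 0.2,"z": 0,"spin": 0,"fingers": 100},
    {"x": 4,"y": 0,"z": 0,"spin": 0,"fingers": 100},
    {"x": 4,"y": 0,"z": 0,"spin": 0,"fingers": 100},
    {"x": 2.2,"y": 0,"z": 0,"spin": 0,"fingers": 100},
    {"x": 0,"y": 0,"z": -2,"spin": 0,"fingers": 100},
    {"x": 0,"y": 0,"z": -4,"spin": 0,"fingers": 100},
    {"x": 0,"y": 0,"z": -4,"spin": 0,"fingers": 100},
    {"x": 0,"y": 0,"z": -3,"spin": 0,"fingers": 100},
    {"x": 0,"y": 0,"z": -2,"spin": 0,"fingers": 100},
    {"x": 0,"y": 0,"z": 0,"spin": 0,"fingers": 100},
  ],
)

```text
clock: 13.58
eef_pos: [0.5919, 0.1918, 0.0998]
orientation: [3.14, 0.027, -0.006]
wrist_force: [-0.0, -0.1, 0.5]
grip_width: 0.088
```

Run:
```python
from h import *
s=ctrl.state(); im=ctrl.capture("wrist"); cv2.imwrite("pics/w6.png",im)
print(s["clock"],s["eef_pos"],s["grip_width"],s["wrist_force"])
```

```text
13.575 [0.59187843 0.19178136 0.09981076] 0.08801583210804918 [-0.03134817 -0.07648157  0.53754154]
```

View pics/w6.png

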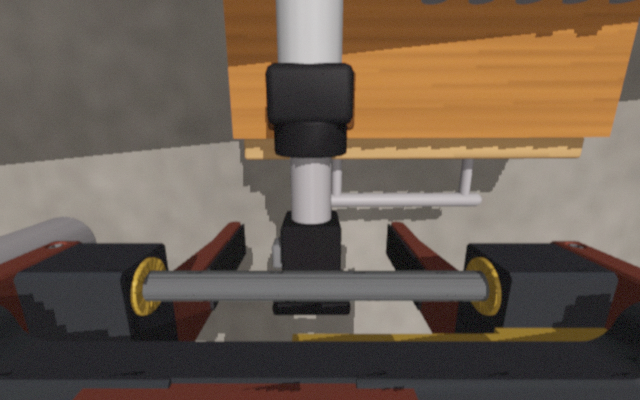

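The grip's centre is at col 311 against the jaw midline at 316, with the grey button at (278,252). I shift +0.2 cm in y and pinch with 30 N.

>>> servo_tool(
  motion=[
    {"x": 0,"y": 0.2,"z": 0,"spin": 0,"fingers": 100},
    {"x": 0,"y": 0,"z": 0,"spin": 0,"fingers": 20},
    {"x": 0,"y": 0,"z": 0,"spin": 0,"fingers": 20},
    {"x": 0,"y": 0,"z": 0,"spin": 0,"fingers": 20},
    {"x": 0,"y": 0,"z": 0,"spin": 0,"fingers": 20},
    {"x": 0,"y": 0,"z": 0,"spin": 0,"fingers": 20},
    {"x": 0,"y": 0,"z": 0,"spin": 0,"fingers": 20},
    {"x": 0,"y": 0,"z": 0,"spin": 0,"fingers": 20},
    {"x": 0,"y": 0,"z": 0,"spin": 0,"fingers": 20},
    {"x": 0,"y": 0,"z": 0,"spin": 0,"fingers": 20},
  ],
  grip_force=30,
)

```text
clock: 14.88
eef_pos: [0.593, 0.1942, 0.1016]
orientation: [3.141, 0.028, -0.0]
wrist_force: [0.6, -4.4, 0.6]
grip_width: 0.03
```

Width 30.0 mm means the button is flush. Pulling.

>>> servo_tool(
  motion=[
    {"x": -0.5,"y": 0,"z": 0,"spin": 0,"fingers": 20},
    {"x": -1,"y": -0.1,"z": 0,"spin": 0,"fingers": 20},
    {"x": -1.3,"y": 0,"z": 0,"spin": 0,"fingers": 20},
    {"x": -1.3,"y": 0,"z": 0,"spin": 0,"fingers": 20},
    {"x": -1.3,"y": 0,"z": 0,"spin": 0,"fingers": 20},
    {"x": -1.3,"y": -0.1,"z": 0,"spin": 0,"fingers": 20},
    {"x": -1.3,"y": 0,"z": 0,"spin": 0,"fingers": 20},
    {"x": -1.3,"y": 0,"z": 0,"spin": 0,"fingers": 20},
    {"x": -0.8,"y": 0,"z": 0,"spin": 0,"fingers": 20},
    {"x": -0.4,"y": 0,"z": 0,"spin": 0,"fingers": 20},
    {"x": 0,"y": 0,"z": 0,"spin": 0,"fingers": 20},
  ],
)

```text
clock: 16.25
eef_pos: [0.4877, 0.1921, 0.1016]
orientation: [3.141, 0.029, 0.0]
wrist_force: [2.9, -7.3, -1.9]
grip_width: 0.0298
```

>>> servo_tool(
  motion=[
    {"x": -0.2,"y": -0.1,"z": 0,"spin": 0,"fingers": 20},
    {"x": -0.2,"y": 0,"z": 0,"spin": 0,"fingers": 20},
    {"x": -0.2,"y": 0,"z": 0,"spin": 0,"fingers": 20},
    {"x": 0,"y": 0,"z": 0,"spin": 0,"fingers": 20},
  ],
)

```text
clock: 16.75
eef_pos: [0.483, 0.1919, 0.1016]
orientation: [-3.141, -0.029, -0.004]
wrist_force: [7.0, -2.3, -6.1]
grip_width: 0.0301
```

>>> servo_tool(
  motion=[
    {"x": -0.2,"y": 0,"z": 0,"spin": 0,"fingers": 20},
    {"x": 0,"y": 0,"z": 0,"spin": 0,"fingers": 20},
    {"x": 0,"y": 0,"z": 0,"spin": 0,"fingers": 20},
  ],
)

```text
clock: 17.12
eef_pos: [0.4828, 0.192, 0.1018]
orientation: [-3.141, -0.029, -0.009]
wrist_force: [14.0, -4.6, -12.3]
grip_width: 0.03
```

Run:
```python
from h import *
s=ctrl.state(); im=ctrl.capture("wrist"); cv2.imwrite("pics/w7.png",im)
t=ctrl.capture("top"); cv2.imwrite("pics/t3.png",cv2.resize(t[80:280,150:410],None,fx=3,fy=3,interpolation=cv2.INTER_CUBIC))
sc=ctrl.capture("scene"); cv2.imwrite("pics/s3.png",cv2.resize(sc[60:260,270:480],None,fx=3.5,fy=3,interpolation=cv2.INTER_CUBIC))
print(s["clock"],s["eef_pos"],s["grip_width"],s["wrist_force"])
```

```text
17.125 [0.48282141 0.19196903 0.10176911] 0.030032090048148018 [ 14.04522597  -4.61154521 -12.26510673]
```

View pics/w7.png

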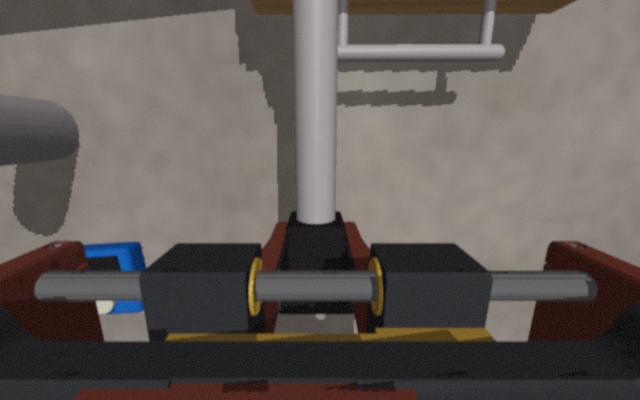

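View pics/s3.png

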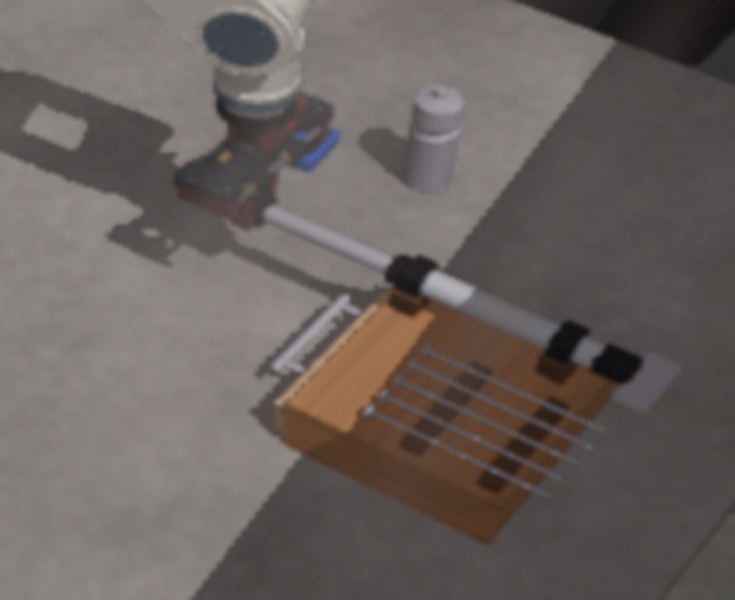

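View pics/t3.png

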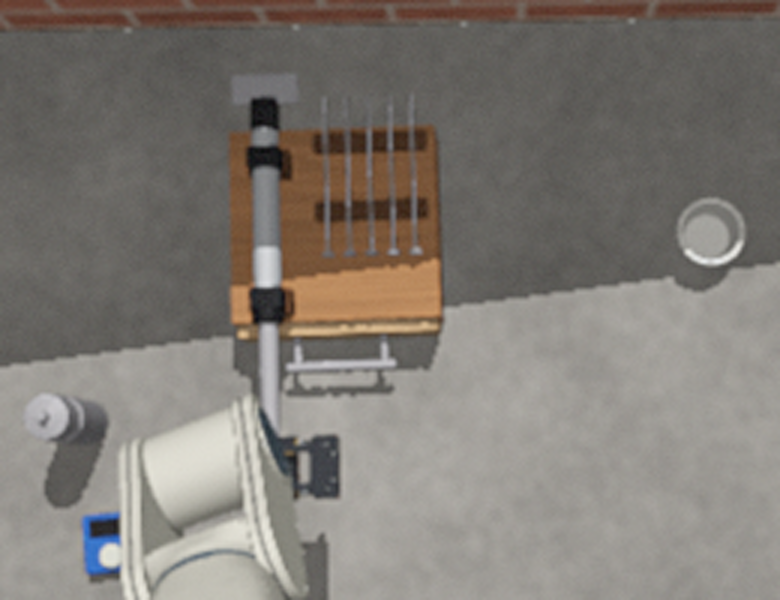

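The handle sits at the hard end: 110 mm of travel, and the force doubled to 14 N with no further motion. The drawer is still shut, the timer and grinder stand where they were, and the ramekin is untouched. I wait about 1 s to check that it holds.

>>> servo_tool(
  motion=[
    {"x": 0,"y": 0,"z": 0,"spin": 0,"fingers": 20},
    {"x": 0,"y": 0,"z": 0,"spin": 0,"fingers": 20},
    {"x": 0,"y": 0,"z": 0,"spin": 0,"fingers": 20},
    {"x": 0,"y": 0,"z": 0,"spin": 0,"fingers": 20},
    {"x": 0,"y": 0,"z": 0,"spin": 0,"fingers": 20},
    {"x": 0,"y": 0,"z": 0,"spin": 0,"fingers": 20},
    {"x": 0,"y": 0,"z": 0,"spin": 0,"fingers": 20},
    {"x": 0,"y": 0,"z": 0,"spin": 0,"fingers": 20},
  ],
)

```text
clock: 18.27
eef_pos: [0.4829, 0.192, 0.1018]
orientation: [-3.141, -0.029, -0.009]
wrist_force: [12.6, -4.9, -11.5]
grip_width: 0.0299
```

Run:
```python
from h import *
print(ctrl.close_job()); s=ctrl.state(); print(s["clock"],s["eef_pos"],s["grip_width"])
```

```text
the job is handed in; nothing more can be done
None
the job is handed in; nothing more can be done
```

The job is handed in, and my last checks before that found everything as asked, at 18.3 s of the 67 s allowed. The hand-in gives no verdict.

- **Spare head:** I took the one nearest the base (0.62 m away; the others were 0.78 m or more). The wrist camera showed it lying flat in the drawer before I closed it.
- **Drawer:** I pushed it shut by its handle. The force rose to 8 N where I expected the hard stop, and both overview cameras showed the front flush with the rack, again at the end.
- **Scraper handle:** I pinched the grip until the jaws read 30 mm, which means the button was flush. I then pulled it out 110 mm to the hard end, where pulling harder raised the force to 14 N without further movement. One second later it had not moved, with the gripper still holding it at about 13 N of pull.
- **Bystanders:** In the last pictures the grinder, ramekin and timer looked untouched; I judged this by eye and didn't measure it.

One call was refused at the start because its rows lacked keys, and the arm did not move. No check failed or disagreed.

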